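# Pack the movement tins, shut the clamshell case and hold it with the locking pin

## Robot

A 6-joint arm with a two-finger parallel gripper is mounted at the origin on the work surface. World frame = base frame: x ahead of the robot, y to its left, z up, the work surface at z = 0. Lengths are in mm, angles in rad, forces in N, time in s.
With the tool pointing down it reaches from about 275 to 1000 mm from the base axis. Payload 8.4 kg.
Tool frame: the origin (TCP) lies at the very end of the fingers, on their centre line; the grasp point (between the pads) lies 19 mm behind it; z points along the fingers, y is the line along which they close (so a half turn about z gives the same grasp; the last joint's range is limited). The gripper opens to 85 mm and grips with 20 to 120 N. Pads are 22 mm wide; open, the fingers measure 114 mm over their backs; the gripper's body (76 mm by 85 mm) begins 54 mm behind the grasp point. The pads swing forward as they close: fully open they stand 13 mm farther back than shut.
Start: joints at [1.21, 0.353, 1.633, -0, 1.155, -0.002], TCP at [219.468, 585.202, 231.281] pointing down, gripper open.
Joint ranges: [-2.63, 2.63], [-0.92, 2.1], [0.06, 2.66], [-1.3, 4.44], [0, 2.69], [-3.02, 3.02]. Speed limits (rad/s): [2.22, 2.22, 2.79, 3.14, 3.14, 3.14].

## Interface

Orientations are given as [roll, pitch, yaw] about the fixed x, y, z axes, in that order (R = Rz(yaw) Ry(pitch) Rx(roll)).
In Python, from rig import sensors, grab_frame, camera_params, order gives the robot as it stands. The module is installed in compiled form; this text tells all that it offers.
- The arm moves only by the tool move_arm, never from a script. Its argument "motion" is a list of rows, each a list of 7 numbers: the turn, a rotation vector about the tool's x, y, z in a scale on which 1.0 is pi rad, then the shift along the tool's x, y, z in a scale on which 1.0 is 0.5 m, then the finger opening in m, from 0 to 0.0854. A call has 1 to 8 rows; each row is the pose to reach, as a shift and turn from the pose commanded when the call began, along the tool's axes at that moment; what a row does not reach only later rows make up. A row lasts 1/8 s, in which the tool goes at most 62.5 mm and 10.7 degrees, less where a joint would pass 70% of its speed; a pose out of reach is approached as far as the arm can. A call with a gripper value outside its range is refused whole. The fingers move at their own pace and stop on an object; "grip_force" is the grip in N (left out, the last holds). Time passes only in rows, so rows that repeat a pose let the fingers close. It gives the time, the measured TCP pose, the force, the opening and the grip force at its end, in the units of the state.
- sensors.sense(): the state, without advancing time (a new reading comes with each control period).
- grab_frame(name): name is "side" or "top" or "wrist"; returns (picture, depth): 420x560x3 uint8, red, green, blue; 420x560 float32, mm along the optical axis (not along the pixel's ray), 0 where there is no reading.
- camera_params(name): a dict with "camera_matrix" (3x3 intrinsics, pixels), "world_from_camera" (4x4, takes a point from camera to world coordinates). Camera axes: x right, y down, z forward; pixel columns grow to the right and rows downward; lengths in mm; the calibration is good to about 2 mm. A picture is of the moment at which its call begins: read the wrist's pose just before it. camera_params takes no time and is no camera call; for the wrist camera it gives the pose at the moment of the call.
- order.sign_off(): hands the job in; it is judged then, once.
The state is a dict: "clock": time; "qpos": joint angles; "qvel": joint speeds; "joint_efforts": joint torques, N m; "eef_pos": TCP position; "tcp_rot": TCP orientation; "contact_force": force on the tool from outside, world axes, zero at the start; "wrist_torque": the same for the moment, N m; "opening": opening from 0.0 (shut) to 1.0 (fully open); "grasp_force": force on a finger pad.
Only numpy, scipy, OpenCV 4.12 (cv2) and the standard library are available. Lean on these libraries where they do the work, as an engineer would, in place of code of your own. Each camera call takes 0.05 s, during which the arm holds its last target. There are 200 camera calls.

## Task

Pack the carrying case: stand the two loose orange-capped tins upright in its two empty cells, one in each, then swing the blue lid down over them and push the red-handled locking pin, upright, down through the hole in the lid's front flange into the hole below until its collar sits on the flange. Springs lift the lid, so finish while holding: the program ends with the gripper still on the pin, pushing it down so that the lid is fully shut. Leave the tin already packed and the other things on the bench where they are.

Things in the scene. Friction and masses are not known exactly. Their poses are not given: they have to be found in the camera images.
- case: Fixed white lower half of a clamshell case, 170 mm deep (x) by 204 wide (y), rim 32 mm high. Origin: centre of its underside; z up; -x is its front (robot side), hinge along the +x rim. Across it a row of three open cells, 54 (x) by 59 mm (y), 64 mm apart, floor 5 mm and walls 32 mm above the bench; the -y (right) cell is full. The front 58 mm is a solid ledge at rim height with the pin hole.
- cell_left (a point): Middle of the floor of the empty cell at the case's +y end (in the case: x -3, y +64, z 5 mm); axes as the case.
- cell_middle (a point): Middle of the floor of the empty middle cell (in the case: x -3, y 0, z 5 mm); axes as the case.
- pin_hole (a point): Centre of the mouth of the 12 mm hole in the case's front ledge, at rim height (in the case: x -63, y 0, z 32 mm); the hole is vertical, goes 27 mm deep and has a 1.5 mm chamfer.
- lid (a joint): Angle of the blue upper half, rad: 0 fully shut, 1.57 upright, stop 1.75, starts at 1.4 to 1.65. Stiff hinge (friction 0.2 Nm, lid 180 g): it stays where left; push its outer face (the far side while open) to swing it towards the robot and down. Below 0.1 rad two spring plungers under the flange push it up, 1.5 N rising to 7 N when shut; let go, it rests at about 0.08 to 0.1.
- lid_hinge (a point): Middle of the hinge axis (in the case: x +85, y 0, z 32 mm). Frame turns with the lid: at angle 0 as the case, the lid extending along -x. The lid is a hollow shell 126 mm long from the hinge, 204 wide, its outer face 45 mm from the rim plane (77 mm above the bench when shut), then a flat 10 mm thick aluminium flange from 126 to 170 mm from the hinge, which lies on the front ledge when shut.
- lid_hole (a point): Centre of the upper mouth of the 14 mm through hole in the lid's flange (in the lid_hinge frame: x -148, y 0, z +10 mm). Over pin_hole when shut; with the lid resting on the plungers it is about 13 mm higher and 1 mm nearer the hinge, and a vertical pin centred on pin_hole still goes through both.
- tin_a: Loose aluminium tin with orange cap, cylinder 36 mm in diameter and 60 mm tall, 90 g, upright on the bench. Origin: centre of its underside, z up. Same as tin_b; either may go in either cell.
- tin_b: Loose tin, same as tin_a.
- tin_packed: The same kind of tin, already standing in the case's -y cell; stays there.
- pin: Loose locking pin upright in the stand: steel shaft 9 mm diameter, 36 mm long with a 3 mm chamfered foot, then a collar 28 mm diameter, 6 mm thick, then a red handle 22 mm diameter, 34 mm long (76 mm in all, 60 g). Origin: end of the foot, z up along the pin. Its collar rests on the stand, foot 6 mm above the bench; fully home in the shut case the foot is also 6 mm above the bench.
- pin_tip (a point): The foot's end of the pin (the pin's origin).
- stand: Fixed dark wooden block 50 x 50 x 42 mm with a vertical 12 mm hole in which the pin stands. Origin: centre of its underside.
- oil_bottle: Bystander: amber oil bottle, 32 mm in diameter, 58 mm tall with black cap, standing among the tins. Origin: centre of its underside.
- loupe: Bystander: black eye loupe, 36 mm in diameter, 36 mm tall. Origin: centre of its underside.
- screwdriver: Bystander: small screwdriver, 130 mm long, lying. Origin: near its middle.
- brush: Bystander: small brush, 140 mm long, lying. Origin: near its middle.
- dome: Bystander: clear dust dome with white knob on a white plate, 116 mm in diameter, 76 mm tall. Origin: centre of its underside.
Things that resemble listed ones, but are neither listed nor needed, are in the scene too. Leave any green or turquoise look-alike of the pin alone.

How it is judged:
By the outcome, as a careful person would: the job done as asked, in the order asked, and still so for the second after the job is handed in, while the arm keeps its last pose, push and grip.
It also fails if it takes over 72 s, if anything falls off the work surface, if the arm or the gripper's body presses on something with over 40 N, if the wrist force passes 120 N, or if a joint passes its speed limit or range.

## Working session

There is one attempt and no reset: what is moved stays moved. The work goes in short steps, Python scripts to look and compute and a tool call to move; the robot and the scene stay as the last step left them, time stands still between calls to the robot, and variables do not carry over. Pictures are saved under pics/ and viewed, at most 11 in all, crops included, and the job is handed in when it is done.

Besides the shell and the picture viewer there is one more tool, called after "Request:" in YAML: its name, and indented under it one key for each argument. move_arm: Moves the arm, as the interface text tells. Its arguments: {"type":"object","properties":{"motion":{"type":"array","items":{"type":"array","items":{"type":"number"}}},"grip_force":{"type":"number"}},"required":["motion"]}

```bash
mkdir -p pics
cat > h.py <<'E'
import numpy as np, cv2
from rig import sensors, grab_frame, camera_params, order
def snap(n,f):
    P=camera_params(n); im,d=grab_frame(n); cv2.imwrite('pics/'+f+'.png',im[...,::-1]); np.savez('pics/'+f+'.npz',im=im,d=d,K=P['camera_matrix'],T=P['world_from_camera']); return im,d,np.array(P['camera_matrix']),np.array(P['world_from_camera'])
def cloud(d,K,T):
    v,u=np.mgrid[:d.shape[0],:d.shape[1]]
    c=np.stack([(u-K[0,2])/K[0,0]*d,(v-K[1,2])/K[1,1]*d,d,np.ones_like(d)],-1)
    return (c@T.T)[...,:3]
E
python3 - <<'E'
from h import *
for n in('top','side'):
    im,d,K,T=snap(n,n+'0'); print(n,T.round(3).tolist(),K.round(1).tolist())
s=sensors.sense(); print(s)
a=cv2.imread('pics/top0.png')
E
```

```text
top [[-0.028, -0.976, 0.215, 246.686], [-1.0, 0.027, -0.009, -6.107], [0.003, -0.215, -0.977, 1299.74], [0.0, 0.0, 0.0, 1.0]] [[394.3, 0.0, 281.3], [0.0, 394.3, 208.8], [0.0, 0.0, 1.0]]
side [[0.995, 0.068, -0.074, 606.38], [0.099, -0.58, 0.809, -1004.489], [0.012, -0.812, -0.584, 792.714], [0.0, 0.0, 0.0, 1.0]] [[481.1, 0.0, 274.6], [0.0, 481.1, 207.5], [0.0, 0.0, 1.0]]
{'clock': 0.1, 'qpos': array([ 1.20962017e+00,  3.53574162e-01,  1.63404767e+00, -1.49925010e-05,
        1.15522428e+00, -2.37641593e-03]), 'qvel': array([-0.00049285, -0.00192072, -0.00262488, -0.00015104,  0.00103331,
        0.00082283]), 'joint_efforts': array([ 1.40549564e-03, -6.06355548e+01, -3.42819214e+01, -8.99214774e-05,
        3.98934368e-03,  1.49771438e-05]), 'eef_pos': array([219.30842327, 584.80224661, 230.64489253]), 'tcp_rot': array([-3.14033917e+00,  1.07300630e-05,  2.78279898e+00]), 'contact_force': array([ 0.73018006, -0.11501169,  0.32584589]), 'wrist_torque': array([-0.03089454,  0.01638179,  0.02868598]), 'grasp_force': 0.0, 'opening': 1.0016268508602377}
```

View pics/top0.png

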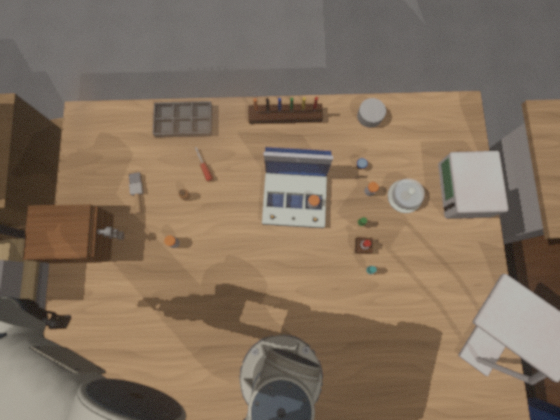

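View pics/side0.png

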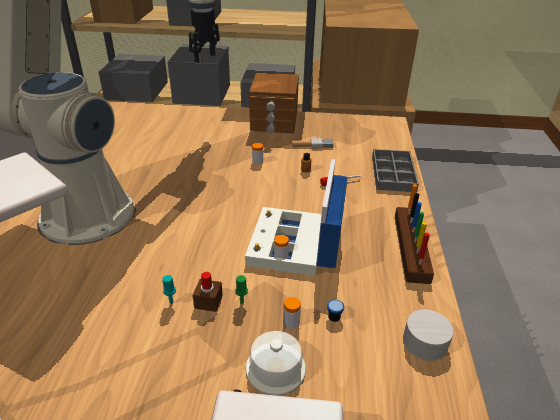

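Top view: orange caps at (171,240) and (373,187) are the loose tins, and (314,201) is the packed one. The amber bottle is at (184,195) and the red screwdriver at (206,172). The red-handled pin stands in the dark stand at (367,244), with green (363,222) and turquoise (373,270) look-alikes. The case is centred near (295,200) with its lid near (297,160). The side view agrees.

```bash
cat >> h.py <<'E'
def ray(u,v,K,T,z):
    r=T[:3,:3]@np.linalg.solve(K,np.array([u,v,1.])); o=T[:3,3]; return o+r*(z-o[2])/r[2]
def blobs(im,lo,hi,amin=8):
    h=cv2.cvtColor(im,cv2.COLOR_RGB2HSV); m=cv2.inRange(h,np.array(lo),np.array(hi))
    n,l,s,c=cv2.connectedComponentsWithStats(m)
    return [(c[i],s[i,4],l==i) for i in range(1,n) if s[i,4]>=amin]
def load(f):
    z=np.load('pics/'+f+'.npz'); return z['im'],z['d'],z['K'],z['T']
E
python3 - <<'E'
from h import *
for n in('top','side'):
    im,d,K,T=load(n+'0'); X=cloud(d,K,T)
    for nm,lo,hi,z in(('orange',(7,190,120),(16,255,255),60),('red',(0,190,90),(5,255,255),80),('red2',(174,190,90),(180,255,255),80),('blue',(105,150,50),(125,255,255),0)):
        for c,a,m in blobs(im,lo,hi,12):
            print(n,nm,c.round(1),a,'ray',ray(*c,K,T,z).round(0)[:2],'cloud',np.median(X[m],0).round(0))
    if n=='top':
        h=cv2.cvtColor(im,cv2.COLOR_RGB2HSV)
        w=(h[...,1]<60)&(h[...,2]>120)&(abs(X[...,2]-32)<8)&(X[...,0]>300)&(abs(X[...,1])<250)
        p=X[w][:,:2].astype(np.float32); print(len(p),cv2.minAreaRect(p)); 
        b=np.zeros(w.shape,np.uint8); b[180:240,255:340]=w[180:240,255:340]
        p=np.array([ray(u,v,K,T,32)[:2] for v,u in np.argwhere(b)],np.float32); print(cv2.minAreaRect(p))
im,_,_,_=load('top0'); cv2.imwrite('pics/c.png',cv2.resize(im[135:285,155:405,::-1],(800,480),interpolation=cv2.INTER_CUBIC))
E
```

```text
2294 ((557.7681884765625, -62.30207824707031), (204.3427734375, 173.9547576904297), 84.83976745605469)
((549.3712158203125, -61.497459411621094), (204.58070373535156, 158.49526977539062), 85.17748260498047)
side orange [256.5 145.8] 62 ray [424. 338.] cloud [424. 338.  60.]
side orange [305.9 159.9] 14 ray [584. 268.] cloud [582. 299.  41.]
side orange [411.6 194.7] 51 ray [879. 114.] cloud [865.  58.  97.]
side orange [280.6 239.8] 121 ray [ 541. -119.] cloud [ 542. -124.   65.]
side orange [291.6 303.4] 191 ray [ 582. -319.] cloud [ 582. -318.   59.]
side red [323.6 180.3] 41 ray [638. 127.] cloud [641. 222.  21.]
side red [423.5 244.5] 98 ray [ 872. -123.] cloud [ 866. -143.   97.]
side red [204.9 278.7] 106 ray [ 397. -289.] cloud [ 395. -285.   80.]
side blue [332.1 224.4] 1494 ray [668.  34.] cloud [ 660. -167.  150.]
side blue [416.1 213.6] 100 ray [902. 111.] cloud [867. -23.  96.]
side blue [335.  309.9] 50 ray [ 675. -272.] cloud [ 672. -304.   34.]
```

View pics/c.png

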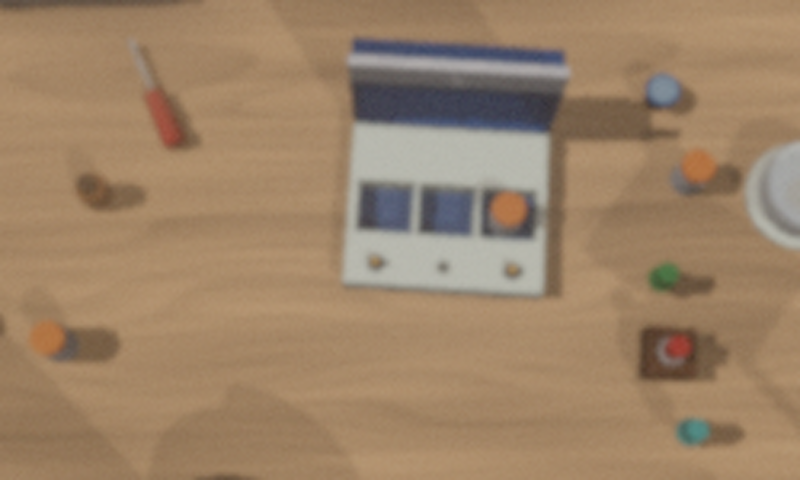

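Confirmed: the orange caps at crop (48,340) and (698,166) are loose and (508,210) is packed. The red pin is at crop (675,348), with green at (665,277) and turquoise at (694,431) to be left alone. Next I'll write a helper that prints tool-frame deltas.

```bash
cat >> h.py <<'E'
from scipy.spatial.transform import Rotation as R
def to(x,y,z,yaw,rp=(np.pi,0)):
    s=sensors.sense(); R0=R.from_euler('xyz',s['tcp_rot']); R1=R.from_euler('xyz',[rp[0],rp[1],yaw])
    print('t%.2f pos'%s['clock'],s['eef_pos'].round(1),s['tcp_rot'].round(3),'F',s['contact_force'].round(1),'-> rv',(R0.inv()*R1).as_rotvec().round(3),'sh',(R0.inv().apply(np.array([x,y,z])-s['eef_pos'])/1000).round(4))
E
python3 -c "
from h import *
to(424,338,250,1.57);to(520,120,300,1.57)"
```

```text
t0.10 pos [219.3 584.8 230.6] [-3.14   0.     2.783] F [ 0.7 -0.1  0.3] -> rv [-1.000e-03  1.000e-03  1.213e+00] sh [-0.2783 -0.1592 -0.0192]
t0.10 pos [219.3 584.8 230.6] [-3.14   0.     2.783] F [ 0.7 -0.1  0.3] -> rv [-1.000e-03  1.000e-03  1.213e+00] sh [-0.4448 -0.3297 -0.0689]
```

Careful with the scale: shifts go in shares of 0.5 m and turns go in shares of pi rad. That gives: -0.278 m is -0.556, -0.159 m is -0.318, 1.213 rad is 0.3861.

Request:
move_arm:
  motion:
    - [0,0,0.3861,-0.556,-0.318,-0.038,0.085]
    - [0,0,0.3861,-0.556,-0.318,-0.038,0.085]
    - [0,0,0.3861,-0.556,-0.318,-0.038,0.085]
    - [0,0,0.3861,-0.556,-0.318,-0.038,0.085]
    - [0,0,0.3861,-0.556,-0.318,-0.038,0.085]
    - [0,0,0.3861,-0.556,-0.318,-0.038,0.085]
    - [0,0,0.3861,-0.556,-0.318,-0.038,0.085]
    - [0,0,0.3861,-0.556,-0.318,-0.038,0.085]

```text
clock: 1.1
eef_pos: [424.0, 338.3, 250.0]
tcp_rot: [-3.141, 0.0, 1.57]
contact_force: [-0.6, -1.0, -0.1]
opening: 0.993
grasp_force: 0.0
```

Run:
```python
from h import *
s=sensors.sense()
im,d,K,T=snap('wrist','w1'); X=cloud(d,K,T)
print(s['eef_pos'],T.round(3).tolist(),K[0,0])
for c,a,m in blobs(im,(5,170,80),(18,255,255),200):
    p=X[m]; print(c.round(1),a,ray(*c,K,T,60).round(1),np.median(p,0).round(1),p.min(0).round(),p.max(0).round())
to(424,338,200,1.57)
```

```text
[423.95906519 338.33259118 250.01504765] [[1.0, -0.0, -0.001, 423.836], [-0.001, -0.95, -0.312, 418.585], [-0.001, 0.312, -0.95, 393.344], [0.0, 0.0, 0.0, 1.0]] 343.47098721346384
[281.9 181.4] 914 [425.9 341.6  60. ] [426.  342.1  60.7] [409. 308.   0.] [443. 419. 393.]
[424.6 204.9] 244 [570.6 317.2  60. ] [577.3 314.4  40.6] [569. 294.  38.] [597. 323.  48.]
t1.15 pos [423.8 338.6 250. ] [-3.141  0.     1.572] F [0.3 0.5 0.2] -> rv [-0.     0.     0.002] sh [-0.0005  0.0002  0.05  ]
```

View pics/w1.png

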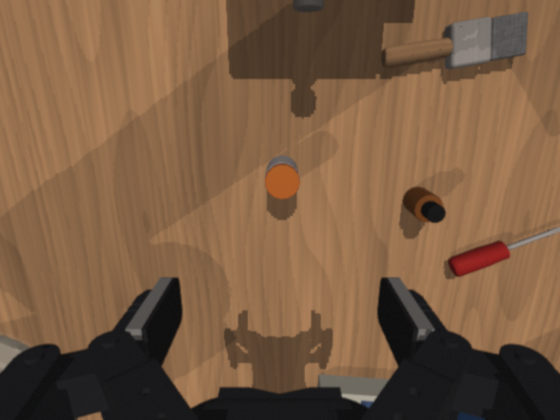

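Wrist view: the tin cap is at (282,181), i.e. world (426,342). The oil bottle is at (425,205), well clear. Picking tin_a.

To row units: 0.218 m is 0.436, 0.06 m is 0.12.

Request:
move_arm:
  motion:
    - [0,0,0,0.007,0.004,0.12,0.075]
    - [0,0,0,0.007,0.004,0.24,0.07]
    - [0,0,0,0.007,0.004,0.36,0.07]
    - [0,0,0,0.007,0.004,0.436,0.07]
    - [0,0,0,0.007,0.004,0.436,0.07]
    - [0,0,0,0.007,0.004,0.436,0.02]
    - [0,0,0,0.007,0.004,0.436,0.02]
    - [0,0,0,0.007,0.004,0.436,0.02]
  grip_force: 40

```text
clock: 2.15
eef_pos: [427.0, 343.2, 34.4]
tcp_rot: [3.139, -0.002, 1.57]
contact_force: [-2.2, 1.4, 7.7]
opening: 0.399
grasp_force: 39.6
```

```bash
python3 -c "
from h import *
s=sensors.sense();print(s['opening'],s['grasp_force'])
to(535,20,330,1.57)"
```

```text
0.39911286805915114 39.56252792850137
t2.15 pos [427.  343.2  34.4] [ 3.139e+00 -2.000e-03  1.570e+00] F [-2.2  1.4  7.7] -> rv [ 0.003 -0.002  0.   ] sh [-0.3225  0.109  -0.2961]
```

To row units: -0.3 m is -0.6, -0.298 m is -0.596.

Request:
move_arm:
  motion:
    - [0,0,0,0,0,-0.12,0.02]
    - [0,0,0,0,0,-0.24,0.02]
    - [0,0,0,-0.1,0.04,-0.32,0.02]
    - [0,0,0,-0.2,0.08,-0.4,0.02]
    - [0,0,0,-0.3,0.12,-0.46,0.02]
    - [0,0,0,-0.4,0.16,-0.52,0.02]
    - [0,0,0,-0.5,0.2,-0.56,0.02]
    - [0,0,0,-0.6,0.218,-0.596,0.02]

```text
clock: 3.15
eef_pos: [535.4, 40.1, 332.7]
tcp_rot: [3.138, -0.0, 1.57]
contact_force: [0.3, 0.3, -0.8]
opening: 0.405
grasp_force: 40.6
```

To row units: -0.02 m is -0.04.

Request:
move_arm:
  motion:
    - [0,0,0,-0.04,0,0,0.02]
    - [0,0,0,-0.04,0,0,0.02]

```text
clock: 3.4
eef_pos: [534.1, 21.3, 330.6]
tcp_rot: [3.141, -0.0, 1.568]
contact_force: [0.2, 0.3, -1.7]
opening: 0.404
grasp_force: 40.5
```

Run:
```python
from h import *
s=sensors.sense()
im,d,K,T=snap('wrist','w2'); X=cloud(d,K,T)
print(s['clock'],s['eef_pos'],s['opening'],T[:3,3])
for c,a,m in blobs(im,(5,170,80),(18,255,255),200):
    p=X[m]; print(c.round(1),a,ray(*c,K,T,65).round(1),np.median(p,0).round(1))
```

```text
3.4 [534.08841477  21.25568305 330.56053492] 0.40401003785119777 [534.0411641  101.42982092 473.935325  ]
[279.5 309.8] 5759 [ 533.3 -174.    65. ] [534.   22.6 356.9]
```

View pics/w2.png

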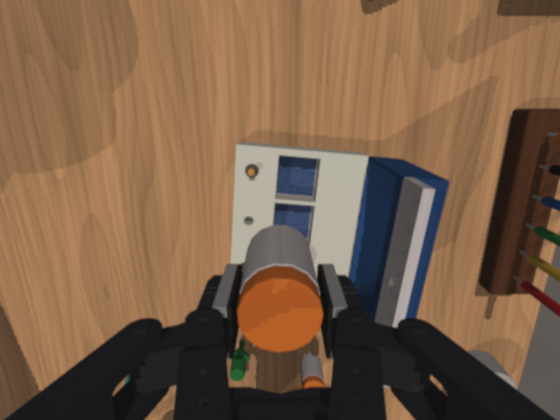

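View: case rim with the left cell at (298,178), the middle cell at (293,222) and the pin hole at (249,221). The lid is open at right and the tin is held upright at bottom centre. Measuring the case from it.

Run:
```python
from h import *
im,d,K,T=load('w2'); X=cloud(d,K,T)
roi=np.zeros(d.shape,bool); roi[130:262,225:372]=1
h=cv2.cvtColor(im,cv2.COLOR_RGB2HSV)
print('rim z',np.median(X[(h[...,1]<70)&(h[...,2]>130)&roi][:,2]))
m=(abs(X[...,2]-32)<6)&roi&(d>0)
# front edge: per row leftmost rim px ; left(+y) edge: per col topmost
def fit(px):
    P=np.array([ray(u,v,K,T,32)[:2] for u,v in px]); vx,vy,x0,y0=cv2.fitLine(P.astype(np.float32),cv2.DIST_HUBER,0,.1,.01).ravel(); r=abs((P-[x0,y0])@[-vy,vx]); return (vx,vy,x0,y0),r.mean()
fr=fit([(np.argmax(m[v])-.5,v) for v in range(155,250)])
lf=fit([(u,np.argmax(m[:,u])-.5) for u in range(245,360)])
print('front',fr,'left',lf)
print('yaw front',np.degrees(np.arctan2(-fr[0][0]*np.sign(fr[0][1]),abs(fr[0][1]))),'yaw left',np.degrees(np.arctan2(lf[0][1]*np.sign(lf[0][0]),abs(lf[0][0]))))
g=cv2.cvtColor(im,cv2.COLOR_RGB2GRAY)
sub=g[212:231,240:259]; n,l,s,c=cv2.connectedComponentsWithStats((sub<110).astype(np.uint8)); print('hole',[(c[i]+[240,212],s[i,4],ray(*(c[i]+[240,212]),K,T,32).round(1)) for i in range(1,n)])
# left cell mouth: rim pixels non-rim inside
cm=np.zeros(d.shape,np.uint8); cm[150:206,270:326]=(g[150:206,270:326]<110)
n,l,s,c=cv2.connectedComponentsWithStats(cm); i=1+np.argmax(s[1:,4]); print('cell',s[i],[ray(u,v,K,T,32)[:2].round(1) for u,v in cv2.boxPoints(cv2.minAreaRect(np.argwhere(l==i)[:,::-1].astype(np.float32)))])
```

```text
rim z 32.7030089061914
front ((np.float32(0.08945099), np.float32(0.99599123), np.float32(471.46448), np.float32(-29.34099)), np.float64(0.3476541417223432)) left ((np.float32(0.99600506), np.float32(-0.089296624), np.float32(562.74927), np.float32(41.84197)), np.float64(0.3286852292258787))
yaw front -5.132024 yaw left -5.1231437
hole [(array([248.35897436, 219.66666667]), np.int32(39), array([491.2, -53.5,  32. ]))]
cell [ 276  156   44   45 1513] [array([526.7, -19. ]), array([533.5,  35.3]), array([585.2,  28.9]), array([580.4, -25.9])]
```

To row units: 0.29 m is 0.58, 0.022 m is 0.044, 0.0895 rad is 0.0285.

Request:
move_arm:
  motion:
    - [0,0,0.0285,-0.0346,0.044,0.1,0.02]
    - [0,0,0.0285,-0.0346,0.044,0.22,0.02]
    - [0,0,0.0285,-0.0346,0.044,0.34,0.02]
    - [0,0,0.0285,-0.0346,0.044,0.44,0.02]
    - [0,0,0.0285,-0.0346,0.044,0.52,0.02]
    - [0,0,0.0285,-0.0346,0.044,0.56,0.02]
    - [0,0,0.0285,-0.0346,0.044,0.58,0.02]
    - [0,0,0.0285,-0.0346,0.044,0.58,0.02]

```text
clock: 4.45
eef_pos: [556.0, 6.0, 40.1]
tcp_rot: [-3.14, -0.0, 1.482]
contact_force: [0.7, 0.8, -1.6]
opening: 0.401
grasp_force: 40.7
```

To row units: -0.22 m is -0.44, -0.06 m is -0.12.

Request:
move_arm:
  motion:
    - [0,0,0,0,0,0.002,0.02]
    - [0,0,0,0,0,0.002,0.06]
    - [0,0,0,0,0,0.002,0.06]
    - [0,0,0,0,0,0.002,0.06]
    - [0,0,0,0,0,-0.12,0.06]
    - [0,0,0,0,0,-0.24,0.06]
    - [0,0,0,0,0,-0.36,0.06]
    - [0,0,0,0,0,-0.44,0.075]

```text
clock: 5.45
eef_pos: [557.3, 4.7, 263.6]
tcp_rot: [3.138, -0.0, 1.48]
contact_force: [0.2, -0.3, -1.2]
opening: 0.876
grasp_force: 0.0
```

```bash
python3 -c "
from h import *
to(582,-319,250,1.57)"
```

```text
t5.45 pos [557.3   4.7 263.6] [ 3.138 -0.     1.48 ] F [ 0.2 -0.3 -1.2] -> rv [ 0.003 -0.    -0.09 ] sh [-0.3201  0.0539  0.0137]
```

To row units: -0.32 m is -0.64, 0.054 m is 0.108, -0.09 rad is -0.0286.

Request:
move_arm:
  motion:
    - [0,0,0,-0.12,0.02,0,0.08]
    - [0,0,0,-0.24,0.04,0,0.08]
    - [0,0,-0.0159,-0.36,0.06,0,0.08]
    - [0,0,-0.0286,-0.48,0.08,0,0.08]
    - [0,0,-0.0286,-0.6,0.1,0.01,0.08]
    - [0,0,-0.0286,-0.64,0.108,0.02,0.08]
    - [0,0,-0.0286,-0.64,0.108,0.02,0.08]

```text
clock: 6.32
eef_pos: [580.9, -319.5, 249.3]
tcp_rot: [-3.14, -0.001, 1.568]
contact_force: [0.2, -0.5, -1.1]
opening: 0.935
grasp_force: 0.0
```

Run:
```python
from h import *
im,d,K,T=snap('wrist','w3'); X=cloud(d,K,T)
for c,a,m in blobs(im,(5,170,80),(18,255,255),300):
    p=X[m]; print(c.round(1),a,ray(*c,K,T,60).round(1),np.median(p,0).round(1))
for c,a,m in blobs(im,(0,180,60),(5,255,255),150)+blobs(im,(174,180,60),(180,255,255),150): print('red',c.round(1),a,ray(*c,K,T,82).round(1),np.median(X[m],0).round(1))
to(582,-319,250,1.57)
```

```text
[283.2 182.8] 918 [ 584.  -317.2   60. ] [ 583.8 -317.2   60.7]
red [ 79.9 145. ] 605 [ 401.8 -277.2   82. ] [ 401.2 -276.9   82.2]
t6.38 pos [ 581.1 -318.3  249.7] [-3.141e+00 -1.000e-03  1.569e+00] F [ 0.4  0.2 -0.3] -> rv [-0.001 -0.001 -0.001] sh [-0.0007  0.0009 -0.0003]
```

View pics/w3.png

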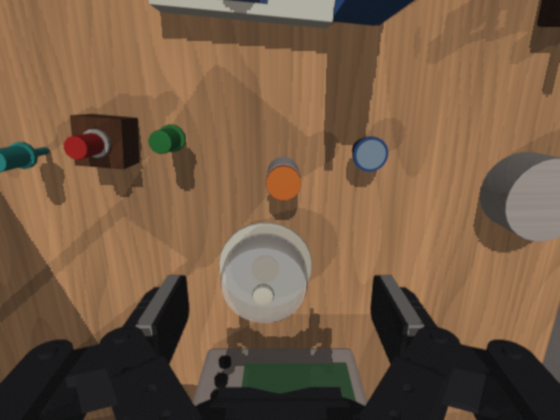

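Tin_b's cap is at (283,183), i.e. world (584,-317). The dome is at (265,270) and the loupe at (370,154), both clear. The red pin is at (80,145) on the stand, about (402,-277). Picking tin_b.

To row units: 0.216 m is 0.432, 0.06 m is 0.12.

Request:
move_arm:
  motion:
    - [0,0,0,0.002,0.006,0.12,0.06]
    - [0,0,0,0.002,0.006,0.24,0.06]
    - [0,0,0,0.002,0.006,0.34,0.06]
    - [0,0,0,0.002,0.006,0.41,0.06]
    - [0,0,0,0.002,0.006,0.432,0.06]
    - [0,0,0,0.002,0.006,0.432,0.02]
    - [0,0,0,0.002,0.006,0.432,0.02]
    - [0,0,0,0.002,0.006,0.432,0.02]

```text
clock: 7.38
eef_pos: [585.3, -318.1, 35.8]
tcp_rot: [3.14, 0.001, 1.57]
contact_force: [0.4, 0.1, -0.1]
opening: 0.404
grasp_force: 40.1
```

```bash
python3 -c "
from h import *
to(551,-59.5,200,1.481)"
```

```text
t7.38 pos [ 585.3 -318.1   35.8] [3.14e+00 1.00e-03 1.57e+00] F [ 0.4  0.1 -0.1] -> rv [0.002 0.001 0.089] sh [ 0.2584 -0.0341 -0.1645]
```

To row units: 0.2585 m is 0.517, 0.21 m is 0.42, 0.089 rad is 0.0283.

Request:
move_arm:
  motion:
    - [0,0,0,0,0,-0.12,0.02]
    - [0,0,0,0,-0.02,-0.24,0.02]
    - [0,0,0.0095,0.06,-0.068,-0.33,0.02]
    - [0,0,0.0191,0.18,-0.068,-0.33,0.02]
    - [0,0,0.0283,0.3,-0.068,-0.33,0.02]
    - [0,0,0.0283,0.42,-0.068,-0.33,0.02]
    - [0,0,0.0283,0.517,-0.068,-0.33,0.02]
    - [0,0,0.0283,0.517,-0.068,-0.33,0.02]

```text
clock: 8.38
eef_pos: [550.5, -56.4, 200.2]
tcp_rot: [3.14, -0.001, 1.485]
contact_force: [0.2, -0.1, -0.7]
opening: 0.401
grasp_force: 40.4
```

```bash
python3 -c "
from h import *
to(551,-59.5,41.5,1.481)"
```

```text
t8.38 pos [550.5 -56.4 200.2] [ 3.140e+00 -1.000e-03  1.485e+00] F [ 0.2 -0.1 -0.7] -> rv [ 0.001 -0.001  0.004] sh [-0.0032  0.0005  0.1587]
```

To row units: 0.159 m is 0.318, -0.002 m is -0.004.

Request:
move_arm:
  motion:
    - [0,0,0,-0.004,0,0.1,0.02]
    - [0,0,0,-0.004,0,0.2,0.02]
    - [0,0,0,-0.004,0,0.27,0.02]
    - [0,0,0,-0.004,0,0.31,0.02]
    - [0,0,0,-0.004,0,0.316,0.02]
    - [0,0,0,-0.004,0,0.318,0.02]
    - [0,0,0,-0.004,0,0.318,0.06]
    - [0,0,0,-0.004,0,0.318,0.06]

```text
clock: 9.38
eef_pos: [551.0, -61.4, 41.1]
tcp_rot: [3.14, 0.0, 1.481]
contact_force: [0.1, -0.4, -0.5]
opening: 0.7
grasp_force: 0.0
```

Request:
move_arm:
  motion:
    - [0,0,0,0,0,0,0.06]
    - [0,0,0,0,0,-0.12,0.06]
    - [0,0,0,0,0,-0.24,0.06]
    - [0,0,0,0,0,-0.36,0.06]
    - [0,0,0,0,0,-0.48,0.04]
    - [0,0,0,0.1,0,-0.6,0.01]
    - [0,0,0,0.2,0,-0.62,0.0]

```text
clock: 10.25
eef_pos: [560.2, 37.2, 353.6]
tcp_rot: [3.136, -0.0, 1.479]
contact_force: [0.7, 0.4, -0.8]
opening: 0.064
grasp_force: 0.0
```

Run:
```python
from h import *
im,d,K,T=snap('wrist','w4'); X=cloud(d,K,T)
for c,a,m in blobs(im,(5,170,80),(18,255,255),200):
    print(c.round(1),a,np.median(X[m],0).round(1), ray(*c,K,T,65).round(1))
C=np.array([554.1,-59.8]);e=np.array([.996,-.0894]);f=np.array([.0894,.996])
im,d,K,T=snap('side','s4'); X=cloud(d,K,T)
h=cv2.cvtColor(im,cv2.COLOR_RGB2HSV)
for nm,X2 in(('side',X),):
    x=(X2[...,:2]-C)@e; y=(X2[...,:2]-C)@f
    m=(abs(y)<104)&(x>20)&(x<150)&(X2[...,2]>40)&(X2[...,2]<230)
    p=np.c_[x[m],X2[m][:,2],y[m]]
    for z in range(45,225,15):
        q=p[abs(p[:,1]-z)<7.5]; 
        if len(q): print(z,np.percentile(q[:,0],[2,50,98]).round(),len(q))
to(0,0,0,1.48)
```

```text
[538.5 122.4] 226 [865.6  64.1  85.9] [881.8  61.8  65. ]
[278.2 190.6] 489 [556.9   6.3  65.7] [556.8   5.9  65. ]
[277.3 237.1] 434 [549.6 -58.3  65.6] [549.7 -58.6  65. ]
[279.  275.9] 305 [ 549.  -112.8   65.9] [ 546.5 -117.5   65. ]
45 [ 86. 107. 127.] 75
60 [ 85. 107. 128.] 98
75 [ 86. 107. 129.] 101
90 [ 85. 108. 129.] 103
105 [ 86. 107. 129.] 99
120 [ 85. 108. 130.] 109
135 [ 87. 111. 131.] 122
150 [ 90. 114. 130.] 521
165 [ 89. 109. 129.] 371
180 [86. 94. 96.] 45
195 [86. 92. 96.] 195
210 [86. 91. 96.] 58
t10.35 pos [560.6  41.4 353.2] [ 3.136e+00 -3.000e-03  1.485e+00] F [ 0.2 -0.8 -0.1] -> rv [ 0.005 -0.003  0.005] sh [-0.0904 -0.5568  0.3499]
```

View pics/s4.png

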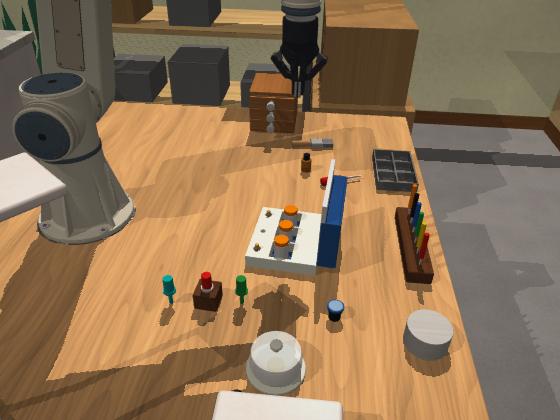

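All three caps are seated in the row (top z≈65), at (290,210), (286,226) and (281,241). The lid stands upright with its outer face about 130 mm behind the case centre. Going behind the lid next.

```bash
python3 -c "
from h import *
to(718.4,-74.6,270,1.481)"
```

```text
t10.35 pos [560.6  41.4 353.2] [ 3.136e+00 -3.000e-03  1.485e+00] F [ 0.2 -0.8 -0.1] -> rv [ 0.005 -0.003  0.004] sh [-0.1023  0.1668  0.0838]
```

To row units: 0.222 m is 0.444, 0.19 m is 0.38, 0.002 rad is 0.0006.

Request:
move_arm:
  motion:
    - [0,0,0.0006,-0.06,0.1,0.04,0]
    - [0,0,0.0006,-0.12,0.2,0.08,0]
    - [0,0,0.0006,-0.18,0.3,0.12,0]
    - [0,0,0.0006,-0.204,0.334,0.18,0]
    - [0,0,0.0006,-0.204,0.334,0.28,0]
    - [0,0,0.0006,-0.204,0.334,0.38,0]
    - [0,0,0.0006,-0.204,0.334,0.444,0]
    - [0,0,0.0006,-0.204,0.334,0.444,0]

```text
clock: 11.35
eef_pos: [713.8, -79.8, 124.2]
tcp_rot: [-3.135, 0.0, 1.479]
contact_force: [0.3, -0.4, 0.7]
opening: -0.0
grasp_force: 0.0
```

```bash
python3 -c "
from h import *
to(554.1+145*.996,-59.8-145*.0894,132,1.481)"
```

```text
t11.35 pos [713.8 -79.8 124.2] [-3.135  0.     1.479] F [ 0.3 -0.4  0.7] -> rv [-0.007  0.    -0.002] sh [ 0.0056 -0.0159 -0.0076]
```

To row units: -0.129 m is -0.258, -0.043 m is -0.086.

Request:
move_arm:
  motion:
    - [0,0,0,0.006,-0.032,-0.008,0]
    - [0,0,0,0.01,-0.086,-0.024,0]
    - [0,0,0,0.01,-0.12,-0.026,0]
    - [0,0,0,0.01,-0.152,-0.026,0]
    - [0,0,0,0.01,-0.18,-0.02,0]
    - [0,0,0,0.01,-0.208,-0.012,0]
    - [0,0,0,0.01,-0.234,0.002,0]
    - [0,0,0,0.01,-0.258,0.018,0]

```text
clock: 12.35
eef_pos: [587.3, -62.7, 118.2]
tcp_rot: [-3.141, 0.0, 1.479]
contact_force: [-0.8, -0.8, 3.1]
opening: 0.002
grasp_force: 1.1
```

Run:
```python
from h import *
C=np.array([554.1,-59.8]);e=np.array([.996,-.0894]);f=np.array([.0894,.996])
im,d,K,T=snap('side','s5'); X=cloud(d,K,T)
x=(X[...,:2]-C)@e; y=(X[...,:2]-C)@f
m=(y<-85)&(y>-104)&(x>-130)&(x<150)&(X[...,2]>70)&(X[...,2]<230)
p=np.c_[x[m],X[m][:,2]]
for a in range(-120,140,15):
    q=p[abs(p[:,0]-a)<7.5]
    if len(q)>5: print(a,np.percentile(q[:,1],[5,50,95]).round(),len(q))
s=sensors.sense(); print((s['eef_pos'][:2]-C)@e,(s['eef_pos'][:2]-C)@f)
to(0,0,0,1.48)
```

```text
-60 [115. 123. 127.] 31
-45 [106. 116. 122.] 56
-30 [100. 107. 114.] 61
-15 [ 89. 105. 121.] 69
0 [ 84. 112. 132.] 139
15 [ 75. 105. 126.] 141
30 [ 75. 100. 117.] 128
45 [ 73.  97. 110.] 114
60 [ 73.  91. 101.] 89
75 [72. 85. 92.] 71
90 [72. 79. 85.] 54
105 [71. 73. 75.] 17
30.928842043984144 0.16807710813184798
t12.40 pos [584.9 -62.4 116.7] [-3.137 -0.     1.479] F [-1.9  0.5 -1.6] -> rv [-0.004 -0.    -0.001] sh [ 0.0087 -0.5877  0.1192]
```

View pics/s5.png

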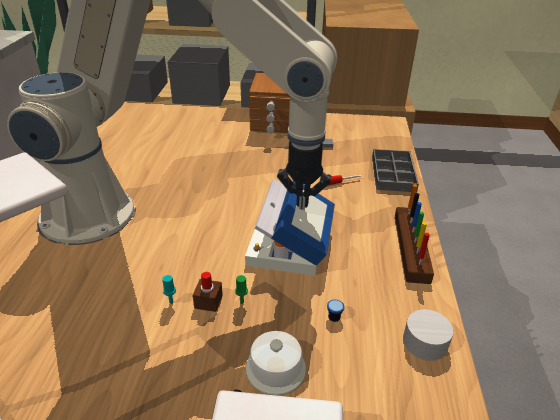

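The lid is about a third open, with the fingertips pressing its outer face at (303,205). Continuing down.

To row units: 0.036 m is 0.072, -0.03 m is -0.06.

Request:
move_arm:
  motion:
    - [0,0,0,0,-0.018,0.012,0]
    - [0,0,0,0,-0.032,0.026,0]
    - [0,0,0,0,-0.044,0.04,0]
    - [0,0,0,0,-0.056,0.056,0]
    - [0,0,0,0,-0.06,0.066,0]
    - [0,0,0,0,-0.06,0.072,0]
    - [0,0,0,0,-0.06,0.072,0]

```text
clock: 13.28
eef_pos: [558.2, -59.9, 82.6]
tcp_rot: [-3.141, 0.0, 1.479]
contact_force: [-1.1, 0.5, 2.0]
opening: 0.0
grasp_force: 0.9
```

Run:
```python
from h import *
to(430,-240,300,1.481)
```

```text
t13.28 pos [558.2 -59.9  82.6] [-3.141  0.     1.479] F [-1.1  0.5  2. ] -> rv [-0.001  0.    -0.002] sh [-0.191  -0.1114 -0.2173]
```

To row units: -0.23 m is -0.46, -0.205 m is -0.41, 1.25 rad is 0.3979.

Request:
move_arm:
  motion:
    - [0,0,0,0,0,-0.12,0]
    - [0,0,0.0541,0,0,-0.24,0.01]
    - [0,0,0.1114,-0.08,-0.04,-0.3,0.03]
    - [0,0,0.1687,-0.16,-0.09,-0.336,0.045]
    - [0,0,0.226,-0.25,-0.14,-0.336,0.045]
    - [0,0,0.2833,-0.33,-0.2,-0.336,0.045]
    - [0,0,0.3406,-0.41,-0.24,-0.336,0.045]
    - [0,0,0.3979,-0.46,-0.271,-0.336,0.045]

```text
clock: 14.28
eef_pos: [401.9, -278.4, 251.0]
tcp_rot: [3.141, -0.001, 0.222]
contact_force: [0.0, 0.3, -0.2]
opening: 0.526
grasp_force: 0.0
```

To row units: 0.318 rad is 0.1012.

Request:
move_arm:
  motion:
    - [0,0,0.0509,0,0,0,0.045]
    - [0,0,0.1012,0,0,0,0.045]
    - [0,0,0.1012,0,0,0,0.045]

```text
clock: 14.65
eef_pos: [402.8, -276.9, 250.8]
tcp_rot: [3.141, -0.001, -0.088]
contact_force: [0.8, 0.1, 0.1]
opening: 0.524
grasp_force: 0.0
```

Run:
```python
from h import *
im,d,K,T=snap('wrist','w6'); X=cloud(d,K,T)
print(T.round(2).tolist())
for c,a,m in blobs(im,(0,180,60),(5,255,255),100)+blobs(im,(174,180,60),(180,255,255),100):
    p=X[m]; t=p[p[:,2]>79]; print('red',c.round(1),a,len(t),t.mean(0).round(1) if len(t) else 0,t.min(0).round(),t.max(0).round())
# top disc by depth
m=(X[...,2]>79)&(X[...,2]<86)&(np.hypot(X[...,0]-402,X[...,1]+277)<25); v,u=np.argwhere(m).mean(0); print(m.sum(),u,v,ray(u,v,K,T,82).round(1))
# stand top
m=(abs(X[...,2]-42)<3)&(np.hypot(X[...,0]-402,X[...,1]+277)<50); print('stand rect',cv2.minAreaRect(X[m][:,:2].astype(np.float32)))
to(402,-277,250,-.09)
```

```text
[[-0.09, -0.95, -0.31, 482.18], [-1.0, 0.08, 0.03, -283.66], [0.0, 0.31, -0.95, 394.23], [0.0, 0.0, 0.0, 1.0]]
red [282.7 193.4] 459 391 [ 397.8 -279.8   82.6] [ 387. -290.   80.] [ 408. -269.   85.]
401 282.9002493765586 194.6284289276808 [ 397.7 -279.8   82. ]
stand rect ((396.98382568359375, -279.89312744140625), (50.03221130371094, 50.665340423583984), 84.64378356933594)
t14.70 pos [ 402.8 -276.8  250.8] [ 3.141 -0.    -0.085] F [-0.4  0.2 -0.8] -> rv [ 0.    -0.     0.005] sh [-0.0008  0.0003  0.0008]
```

View pics/w6.png

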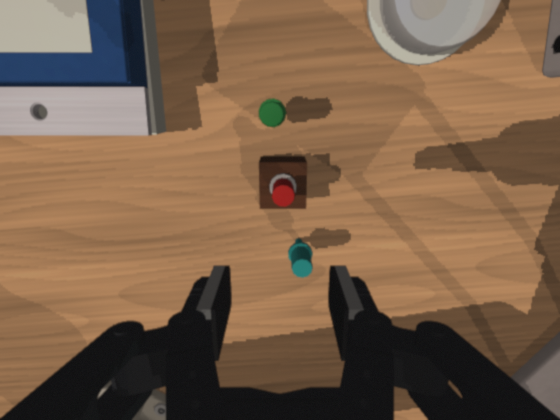

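The pin's red top is at (283,194), i.e. world (397.7,-279.8), agreeing with the stand. Green (272,112) and turquoise (301,260) are clear of the fingers. The flange hole shows at (39,111). Grasping the pin.

To row units: 0.1995 m is 0.399, 0.18 m is 0.36.

Request:
move_arm:
  motion:
    - [0,0,0,-0.0094,0.0066,0.12,0.045]
    - [0,0,0,-0.0094,0.0066,0.22,0.045]
    - [0,0,0,-0.0094,0.0066,0.3,0.045]
    - [0,0,0,-0.0094,0.0066,0.36,0.045]
    - [0,0,0,-0.0094,0.0066,0.399,0.045]
    - [0,0,0,-0.0094,0.0066,0.399,0.045]
    - [0,0,0,-0.0094,0.0066,0.399,0.01]
    - [0,0,0,-0.0094,0.0066,0.399,0.01]
  grip_force: 80

```text
clock: 15.7
eef_pos: [398.4, -279.9, 52.5]
tcp_rot: [3.141, -0.002, -0.088]
contact_force: [-0.4, 1.2, 2.2]
opening: 0.233
grasp_force: 78.1
```

Request:
move_arm:
  motion:
    - [0,0,0,0,0,0,0.01]
    - [0,0,0,0,0,0,0.01]
  grip_force: 80

```text
clock: 15.95
eef_pos: [398.4, -280.0, 52.4]
tcp_rot: [3.141, -0.002, -0.088]
contact_force: [0.0, 0.6, 6.5]
opening: 0.233
grasp_force: 78.3
```

Run:
```python
from h import *
im,d,K,T=load('w6'); g=cv2.cvtColor(im,cv2.COLOR_RGB2GRAY); X=cloud(d,K,T)
print('flange z',np.median(X[95:125,60:130].reshape(-1,3),0))
s=g[98:124,26:52]; n,l,st,c=cv2.connectedComponentsWithStats((s<np.median(g[95:125,60:130])*.72).astype(np.uint8))
for i in range(1,n):
    if st[i,4]>20: print(c[i]+[26,98],st[i,4],[ray(*(c[i]+[26,98]),K,T,z).round(1)[:2] for z in(52,56)])
to(491.3,-54.2,150,-.0895)
```

```text
flange z [ 489.06235573 -108.63706486   53.83426983]
[ 38.4589372 111.4589372] 207 [array([492.1, -53.7]), array([492. , -56.4])]
t15.95 pos [ 398.4 -280.    52.4] [ 3.141e+00 -2.000e-03 -8.800e-02] F [0.  0.6 6.5] -> rv [ 0.001 -0.002  0.001] sh [ 0.0728 -0.233  -0.0977]
```

To row units: -0.233 m is -0.466, -0.098 m is -0.196.

Request:
move_arm:
  motion:
    - [0,0,0,0,0,-0.1,0.01]
    - [0,0,0,0,0,-0.196,0.01]
    - [0,0,0,0.036,-0.11,-0.196,0.01]
    - [0,0,0,0.072,-0.22,-0.196,0.01]
    - [0,0,0,0.108,-0.33,-0.196,0.01]
    - [0,0,0,0.136,-0.43,-0.196,0.01]
    - [0,0,0,0.1466,-0.466,-0.196,0.01]
    - [0,0,0,0.1466,-0.466,-0.196,0.01]

```text
clock: 16.95
eef_pos: [491.6, -53.2, 149.6]
tcp_rot: [3.141, -0.001, -0.086]
contact_force: [0.4, -0.2, -0.7]
opening: 0.233
grasp_force: 79.3
```

Run:
```python
from h import *
im,d,K,T=snap('wrist','w7'); X=cloud(d,K,T)
s=sensors.sense(); print(s['opening'],s['grasp_force'])
p=np.vstack([X[m] for c,a,m in blobs(im,(0,150,40),(5,255,255),60)+blobs(im,(174,150,40),(180,255,255),60)])
print(len(p),np.median(p,0).round(1),p.min(0).round(1),p.max(0).round(1))
im,d,K,T=snap('side','s7'); cv2.imwrite('pics/s7c.png',cv2.resize(im[150:290,180:380,::-1],(800,560),interpolation=cv2.INTER_CUBIC))
for c,a,m in blobs(im,(0,170,60),(4,255,255),20): print(c,a)
to(491.9,-54.2,100,-.0895)
```

```text
0.22990775604214742 79.34263944625854
3396 [496.6 -53.4 179.1] [479.6 -63.2 148.2] [571.  -42.6 293. ]
[330.85185185 179.96296296] 162
[423.5390625 245.765625 ] 128
t17.05 pos [490.9 -54.6 149.4] [ 3.141  0.    -0.088] F [0.  0.4 0.4] -> rv [0.    0.    0.001] sh [ 0.0009 -0.0005  0.0494]
```

View pics/s7c.png

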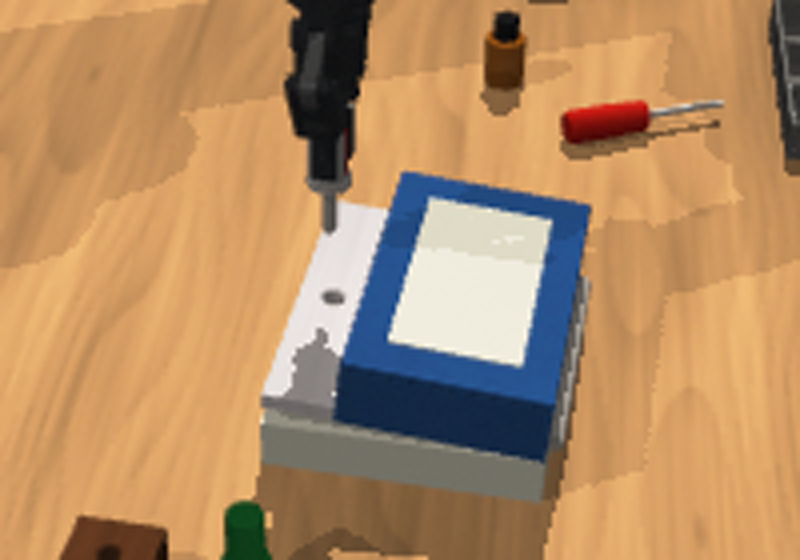

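The pin hangs upright in the gripper at crop (330,215), above the flange hole at (333,297), and the lid is nearly shut. I'll check the pin-to-TCP offset from the handle's top disc.

Run:
```python
from h import *
im,d,K,T=load('w7'); X=cloud(d,K,T)
h=cv2.cvtColor(im,cv2.COLOR_RGB2HSV); red=((h[...,0]<6)|(h[...,0]>173))&(h[...,1]>150)
m=red&(abs(X[...,2]-179.6)<2)&(abs(X[...,0]-491)<25); p=X[m]
print(m.sum(),p.mean(0),p.min(0),p.max(0))
```

```text
2032 [491.73759639 -53.16485733 179.68073571] [479.58202554 -63.22048192 177.6230865 ] [501.90158314 -42.76581293 181.54488246]
```

To row units: 0.06 m is 0.12, 0.058 m is 0.116.

Request:
move_arm:
  motion:
    - [0,0,0,0.001,0.0012,0.03,0.01]
    - [0,0,0,0.001,0.0012,0.06,0.01]
    - [0,0,0,0.001,0.0012,0.08,0.01]
    - [0,0,0,0.001,0.0012,0.094,0.01]
    - [0,0,0,0.001,0.0012,0.106,0.01]
    - [0,0,0,0.001,0.0012,0.116,0.01]
    - [0,0,0,0.001,0.0012,0.12,0.01]

```text
clock: 17.92
eef_pos: [491.7, -54.5, 89.1]
tcp_rot: [3.142, 0.0, -0.089]
contact_force: [0.2, -0.3, -0.6]
opening: 0.234
grasp_force: 79.3
```

To row units: 0.022 m is 0.044, 0.019 m is 0.038.

Request:
move_arm:
  motion:
    - [0,0,0,0,0,0.008,0.01]
    - [0,0,0,0,0,0.016,0.01]
    - [0,0,0,0,0,0.024,0.01]
    - [0,0,0,0,0,0.032,0.01]
    - [0,0,0,0,0,0.038,0.01]
    - [0,0,0,0,0,0.044,0.01]

```text
clock: 18.68
eef_pos: [491.8, -54.6, 67.1]
tcp_rot: [3.142, 0.0, -0.089]
contact_force: [1.3, -0.7, -0.4]
opening: 0.233
grasp_force: 79.3
```

To row units: 0.0155 m is 0.031, 0.014 m is 0.028.

Request:
move_arm:
  motion:
    - [0,0,0,0,0,0.006,0.01]
    - [0,0,0,0,0,0.012,0.01]
    - [0,0,0,0,0,0.018,0.01]
    - [0,0,0,0,0,0.024,0.01]
    - [0,0,0,0,0,0.028,0.01]
    - [0,0,0,0,0,0.031,0.01]
    - [0,0,0,0,0,0.031,0.01]
  grip_force: 100

```text
clock: 19.55
eef_pos: [491.4, -54.5, 52.3]
tcp_rot: [3.142, 0.001, -0.089]
contact_force: [-6.4, -0.7, 13.0]
opening: 0.225
grasp_force: 100.2
```

To row units: 0.001 m is 0.002.

Request:
move_arm:
  motion:
    - [0,0,0,0,0,0.002,0.01]
    - [0,0,0,0,0,0.002,0.01]
    - [0,0,0,0,0,0.002,0.01]

```text
clock: 19.92
eef_pos: [491.4, -54.6, 52.0]
tcp_rot: [3.142, 0.0, -0.089]
contact_force: [-8.6, 0.9, 26.0]
opening: 0.228
grasp_force: 101.3
```

Run:
```python
from h import *
C=np.array([554.1,-59.8]);e=np.array([.996,-.0894]);f=np.array([.0894,.996])
im,d,K,T=snap('wrist','w8'); X=cloud(d,K,T)
x=(X[...,:2]-C)@e; y=(X[...,:2]-C)@f
for a in(-30,0,30,60,80):
    m=(abs(x-a)<6)&(abs(y)<95)&(X[...,2]>60)&(X[...,2]<95)
    if m.sum()>30: print(a,np.median(X[m][:,2]).round(2),m.sum())
im,d,K,T=snap('side','s8'); X=cloud(d,K,T)
x=(X[...,:2]-C)@e; y=(X[...,:2]-C)@f
for a in(-78,-65,-52,-30,0,30,60,80):
    m=(abs(x-a)<4)&(abs(y)<95)&(X[...,2]>36)&(X[...,2]<95)&((y<-30))
    if m.sum()>5: print(a,np.median(X[m][:,2]).round(2),m.sum())
to(0,0,0,0)
cv2.imwrite('pics/s8c.png',cv2.resize(im[150:290,180:380,::-1],(800,560),interpolation=cv2.INTER_CUBIC))
```

```text
-30 77.58 15558
0 78.27 19629
30 78.34 23525
-78 41.6 58
-65 41.62 59
-52 42.16 48
-30 76.89 57
0 77.23 60
30 77.38 62
60 77.2 60
80 75.68 78
t20.02 pos [491.5 -54.5  52.1] [ 3.142  0.    -0.089] F [-8.1  1.1 27.1] -> rv [ 0.     0.    -0.089] sh [-0.4944 -0.0108  0.0523]
```

View pics/s8c.png

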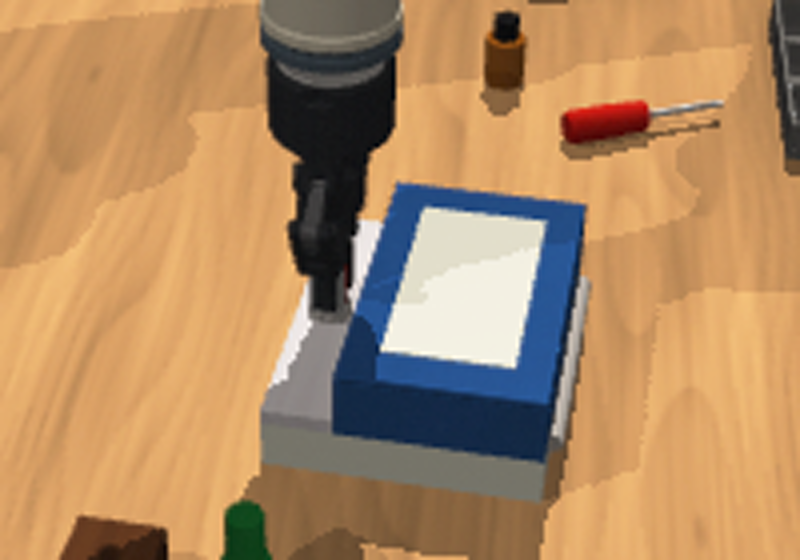

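The lid lies flat: shell top at 77 mm, flange at 42 mm, with the collar on the flange at crop (330,310). The force climbed steeply to 26 N over the last 0.3 mm, so it is on its stop. Handing in.

```bash
python3 -c "
from rig import order
print(order.sign_off())"
```

```text
the job is handed in; nothing more can be done
None
```

The case is packed and handed in at about 20 s: both tins stand in their cells, the lid is flat shut, and the gripper is still pushing the pin down with about 26 N, its collar on the flange.

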